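Reset the conveyor drive at half air

ROBOT

A 7-joint arm with a two-finger parallel gripper is mounted at the origin on the work surface. World frame = base frame: x ahead of the robot, y to its left, z up, the work surface at z = 0. Lengths are in m, angles in rad, forces in N, time in s.
With the tool pointing down it reaches from about 0.4 to 0.85 m from the base axis. Payload 10.4 kg.
Tool frame: the origin (TCP) lies on the centre line of the jaws, within the pads' length; the fingertips stand 19 mm ahead of it and the grasp point (between the pads) is the TCP (arm.tips_ahead is the distance from the TCP to the fingertips, in m); z points along the fingers, y is the line along which they close (so a half turn about z gives the same grasp; the last joint's range is limited). The gripper opens to 87 mm and grips with 3 to 60 N. Pads are 19 mm wide; open, the fingers measure 117 mm over their backs; the gripper's body (75 mm by 190 mm) begins 51 mm behind the grasp point.
Start: joints at [1.306, 0.332, -0.065, 1.46, 0.022, 1.35, -0.088], TCP at [0.15, -0.607, 0.242] pointing down, gripper open.
Joint ranges: [-2.6, 2.6], [-0.5, 2.12], [-1.47, 1.34], [0.16, 2.42], [-1.27, 4.41], [0.06, 2.06], [-2.6, 2.6]. Speed limits (rad/s): [2.22, 2.22, 2.79, 2.79, 3.14, 3.14, 3.14].

INTERFACE

Orientations are given as a 3x3 rotation matrix whose columns are the frame's x, y, z axes.
In Python, from cell import arm gives the robot as it stands.
- The arm moves only by the tool jog_arm, never from a script. Its argument "moves" is one flat list of numbers, 7 for each row, row after row: the shift along the tool's x, y, z in mm, then the turn, a rotation vector about the tool's x, y, z in degrees, then the gripper command: -1 is shut, 1 is fully open, values between are in proportion. A call has exactly 8 rows; each row is the pose to reach, as a shift and turn from the pose commanded when the call began, along the tool's axes at that moment; what a row does not reach only later rows make up. A row lasts 1/10 s, in which the tool goes at most 50 mm and 8.59 degrees, less where a joint would pass 70% of its speed; a pose out of reach is approached as far as the arm can. A call with a gripper value outside its range is refused whole. The fingers move at their own pace and stop on an object; the grip force is fixed at half the most. Time passes only in rows, so rows that repeat a pose let the fingers close, or fill a call up. It gives the time, the measured TCP pose, the force, the opening and the grip force at its end, in the units of the state.
- arm.read_state(): the state, without advancing time (a new reading comes with each control period).
- arm.read_camera(name): name is "scene" or "side" or "wrist"; returns (picture, depth): 400x640x3 uint8, red, green, blue; 400x640 float32, m along the optical axis (not along the pixel's ray), 0 where there is no reading.
- arm.camera_info(name): a dict with "camera_matrix" (3x3 intrinsics, pixels), "position" and "orientation" of the camera in the world. Camera axes: x right, y down, z forward; pixel columns grow to the right and rows downward; lengths in m; the calibration is good to about 2 mm. A picture is of the moment at which its call begins: read the wrist's pose just before it. camera_info takes no time and is no camera call; for the wrist camera it gives the pose at the moment of the call.
- arm.job_done(): hands the job in; it is judged then, once.
Trained networks look in the newest picture that a camera, given by its name, has taken for a name from the list of things; names that differ only in an ending like _2 or _b are one class to them, and where a whole thing is asked for, a point or a joint stands for the part that bears it (a point fixed in the world has none). Each returns a list of dicts, best first, with "score" (0 to 1); they miss things now and then, are a little off and sometimes report something else, mostly with a low value. They report only what shows in the picture. A call takes as long as a camera call.
- arm.trace(camera, label): "region" (400x640 bool, what is visible of it) and "box" ([left, top, width, height] in pixels, round what is visible of it).
- arm.landmark_of(camera, label): "xy" ([column, row] in pixels: a listed point, or the origin of a listed thing).
The state is a dict: "clock": time; "joint_pos": joint angles; "joint_velocities": joint speeds; "tau": joint torques, N m; "position": TCP position; "tool_rot": TCP orientation; "ft_force": force on the tool from outside, world axes, zero at the start; "wrist_torque": the same for the moment, N m; "gripper_width": finger opening in m; "gripper_force": force on a finger pad.
Only numpy, scipy, OpenCV 4.12 (cv2) and the standard library are available. Lean on these libraries where they do the work, as an engineer would, in place of code of your own. Each camera call takes 0.05 s, during which the arm holds its last target. There are 200 camera calls.

TASK

Restart the inspection conveyor: first turn the lever of the air valve to half open (45 degrees, midway between across the pipe and along it) and leave it there, then take the reset pin out of its stand, reach with it through the round hole in the box with the cooling fins, and press the button at the bottom all the way down. Keep it down for at least two seconds and finish while still holding the pin on the pressed button; do not let go or back off. Leave the button in the other box's square hole, and everything else on the table, alone.

Things in the scene. Friction and masses are not known exactly. Their poses are not given: they have to be found in the camera images.
- valve (a joint): Opening of the ball valve's lever, rad: 0 = closed (lever square across the brass pipe), pi/2 = fully open (lever along the pipe); half open is 0.785. It grows as the lever turns counter-clockwise seen from above. The lever is stiff (0.12 N m of friction) and stays where it is left; it has end stops at 0 and pi/2.
- valve_grip (a point): Grip point on the air valve's lever, a level flat bar 12 mm wide and 14 mm high (z 66 to 80 mm over the table), outer 50 mm black rubber. 60 mm from the turning axis; the lever ends at 85 mm. The point's x axis points from the grip to the axis. Pipe top 42 mm, valve body top 55 mm over the table, both near the axis; nothing is above the lever.
- valve_axis (a point): Point on the valve's upright turning axis, at the lever's mid-height (73 mm over the table). A pale round plate under the lever has three dark ticks: closed, half, open. The brass pipe lies along this point's y axis, 55 mm either way; the closed lever points along its -x, the open lever along its -y. Fixed to the table.
- pin_mid (a point): Centre of the handle of the reset pin, a loose 130 mm long tool (about 45 g) that stands upright in a black stand: round aluminium handle 16 mm in diameter and 70 mm long (35 mm above and below this point) with dark rings, and below it a steel shaft 7 mm in diameter and 60 mm long. z points along the tool, from tip to handle.
- pin_tip (a point): Blunt lower end of the reset pin's shaft, 95 mm below pin_mid along the tool's axis.
- stand: Fixed black block 70 x 60 x 70 mm, origin at the centre of its underside, with an upright 11 mm hole in its middle. The pin's shaft is in the hole and its handle rests on the top: lift it straight up by 65 mm to free it.
- pin: The reset pin as a whole; its origin is at the tip of the shaft, z along the tool towards the handle.
- drive: The drive control box with six upright aluminium cooling fins on its top: fixed grey box 110 x 90 x 60 mm, origin at the centre of its underside, the fins on its +x half rise to 78 mm. The round hole is on the other half, the nearest fin 29 mm from the hole's centre.
- reset_hole (a point): Centre of the mouth of the round hole, in the flat top of the finned box, 60 mm above the table: 17 mm in diameter, straight down, with a dark round border. The button lies in it, its top 25 mm below the mouth.
- reset_top (a point): Centre of the top of the recessed reset button (white, 13 mm in diameter), moves with the button; 35 mm above the table when not pressed.
- reset_button (a joint): Travel of the reset button, m: 0 = not pressed, 0.008 = fully down. Springs back when let go; takes 2 N to start and 6 N fully down.
- square_hole (a point): Centre of the mouth of the square 17 mm hole of the other box (same size, two black round dials on top in place of fins, dials rise to 76 mm). Not to be used.
- test_button (a joint): Travel of the other box's recessed button, m: 0 = not pressed. To be left alone.
- lens: Bystander: small black lens, 32 mm across, 34 mm high; origin under its centre.
- mouse: Bystander: black computer mouse, 100 x 58 x 32 mm; origin under its centre.
- carton: Bystander: cardboard box, 70 x 90 x 45 mm; origin under its centre.
- foam: Bystander: white foam block, 100 x 130 x 50 mm; origin under its centre.
- cleaner: Bystander: small bottle, 36 mm across, 75 mm high; origin under its centre.
- filter: Bystander: air filter bowl, clear with black cap, 48 mm across, 70 mm high; origin under its centre.
- screw_tray: Bystander: low grey tray with compartments, 90 x 120 x 25 mm; origin under its centre.

How it is judged:
By the outcome, as a careful person would: the job done as asked, in the order asked, and still so for the second after the job is handed in, while the arm keeps its last pose, push and grip.
It also fails if it takes over 58 s, if anything falls off the work surface, if the arm or the gripper's body presses on something with over 40 N, if the wrist force passes 120 N, or if a joint passes its speed limit or range.

## Working session

There is one attempt and no reset: what is moved stays moved. The work goes in short steps, Python scripts to look and compute and a tool call to move; the robot and the scene stay as the last step left them, time stands still between calls to the robot, and variables do not carry over. Pictures are saved under pics/ and viewed, at most 10 in all, crops included, and the job is handed in when it is done.

Besides the shell and the picture viewer there is one more tool, called after ">>>" as name(argument=value, ...), one argument or row to a line, values as JSON. jog_arm: Moves the arm, as the interface text tells. Its arguments: {"type":"object","properties":{"moves":{"type":"array"}},"required":["moves"]}

```bash
mkdir -p pics; ls; cat > h.py <<'E'
import numpy as np, cv2
from cell import arm
def ray(cam,uv,info=None):
    i=info or arm.camera_info(cam); K=np.array(i["camera_matrix"]);R=np.array(i["orientation"]);p=np.array(i["position"])
    return p,R@np.linalg.solve(K,[uv[0],uv[1],1.0])
def at_z(cam,uv,z,info=None):
    p,d=ray(cam,uv,info); return p+d*(z-p[2])/d[2]
def at_depth(cam,uv,D,info=None):
    p,d=ray(cam,uv,info); u,v=int(round(uv[0])),int(round(uv[1])); w=D[max(v-1,0):v+2,max(u-1,0):u+2]; w=w[w>0]
    return p+d*np.median(w) if len(w) else None
def save(cam,name):
    i=arm.camera_info(cam); im,D=arm.read_camera(cam); cv2.imwrite(f"pics/{name}.png",im[:,:,::-1]); return im,D,i
E
python3 - <<'E'
from h import *
np.set_printoptions(precision=4,suppress=True)
Z=dict(valve_grip=.073,valve_axis=.073,pin_mid=.105,reset_hole=.06,square_hole=.06,stand=0,drive=0)
for c in ("scene","side"):
    im,D,i=save(c,c+"0"); print(c,i["position"])
    for n,z in Z.items():
        for r in arm.landmark_of(c,n)[:2]:
            print(n,round(r["score"],2),np.round(r["xy"],1),at_z(c,r["xy"],z,i),at_depth(c,r["xy"],D,i))
s=arm.read_state();print(s["clock"],s["tool_rot"])
a=cv2.imread("pics/scene0.png")
E
```

```text
pics
scene [ 1.3195 -0.3615  1.0584]
valve_grip 0.59 [376.9 160.4] [0.5222 0.245  0.073 ] [0.4646 0.2888 0.0018]
valve_grip 0.28 [193.  288.6] [ 0.6913 -0.3693  0.073 ] [ 0.6768 -0.3695  0.0503]
valve_axis 0.81 [394.1 166.1] [0.565  0.2777 0.073 ] [0.5694 0.274  0.0787]
pin_mid 0.43 [285.7 167. ] [ 0.4545 -0.0187  0.105 ] [ 0.4549 -0.0189  0.1055]
reset_hole 0.75 [339.7 198.4] [0.5926 0.0814 0.06  ] [0.5932 0.081  0.0609]
stand 0.97 [293.  190.3] [ 0.4576 -0.0018  0.    ] [ 0.4883 -0.0146  0.0377]
drive 0.88 [339.6 220.3] [0.6207 0.0684 0.    ] [0.6699 0.0382 0.0745]
drive 0.67 [304.1 286.5] [ 0.7674 -0.1154  0.    ] [ 0.7676 -0.1155  0.0003]
side [0.3536 0.6875 0.5188]
valve_grip 0.92 [316.6 284.4] [0.5204 0.2573 0.073 ] [0.5179 0.2639 0.0798]
valve_axis 0.6 [280.1 285.7] [0.577  0.2824 0.073 ] [0.5757 0.285  0.0758]
valve_axis 0.43 [386.5 239.6] [0.4355 0.0895 0.073 ] [0.4456 0.0161 0.0183]
pin_mid 0.8 [387.2 201.4] [ 0.4571 -0.0037  0.105 ] [ 0.4578 -0.0086  0.102 ]
reset_hole 0.7 [315.5 222.3] [0.5971 0.0667 0.06  ] [0.5995 0.0608 0.0556]
square_hole 0.87 [356.6 177.5] [ 0.5715 -0.1719  0.06  ] [ 0.5748 -0.185   0.053 ]
stand 0.77 [384.6 237. ] [ 0.4552 -0.0167  0.    ] [0.4503 0.0174 0.0252]
stand 0.41 [377.9 283.9] [0.4343 0.1417 0.    ] [0.4335 0.1473 0.0054]
drive 0.72 [306.7 239.2] [0.6228 0.0574 0.    ] [0.5986 0.114  0.0466]
drive 0.52 [284.2 282.9] [0.6095 0.2061 0.    ] [0.5703 0.2798 0.0794]
0.8 [[ 0.9709  0.2394  0.0001]
 [ 0.2394 -0.9709 -0.0001]
 [ 0.      0.0001 -1.    ]]
```

View pics/scene0.png

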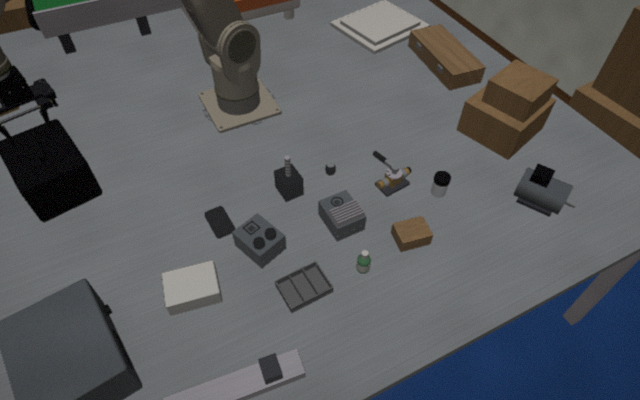

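View pics/side0.png

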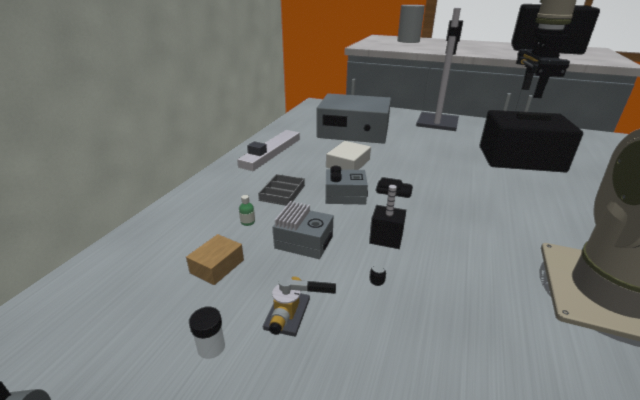

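The scene image shows the closed-looking lever running from (394,170) to (376,154), the pin in its stand at (287,165), and the finned box's round hole at (338,202). The side view agrees: lever (285–335,287), pin (392,200), hole (315,223). I'm moving towards the valve.

>>> jog_arm(
  moves=[425,-263,-80,0,0,0,1,425,-263,-80,0,0,0,1,425,-263,-80,0,0,0,1,425,-263,-80,0,0,0,1,425,-263,-80,0,0,0,1,425,-263,-80,0,0,0,1,425,-263,-80,0,0,0,1,425,-263,-80,0,0,0,1],
)

```text
clock: 1.6
position: [0.4271, -0.323, 0.3055]
tool_rot: [[0.971, 0.239, 0.0], [0.239, -0.971, -0.001], [0.0, 0.001, -1.0]]
ft_force: [0.9, -0.4, -0.2]
gripper_width: 0.0864
gripper_force: 0.0
```

```bash
cat >> h.py <<'E'
from scipy.spatial.transform import Rotation as Ro
def Rdown(yaw):
    y=np.radians(yaw);c,s=np.cos(y),np.sin(y)
    return np.array([[c,s,0],[s,-c,0],[0,0,-1.]])
def go(x,y,z,yaw):
    "row for a target with the tool down and tool x at yaw"
    s=arm.read_state();R=np.array(s["tool_rot"])
    print("t",round(s["clock"],2),"tcp",np.round(s["position"],4),"F",np.round(s["ft_force"],1),"w",round(s["gripper_width"],4))
    print(" row",np.round(R.T@(np.array([x,y,z])-s["position"])*1000,1),np.round(Ro.from_matrix(R.T@Rdown(yaw)).as_rotvec(degrees=True),1))
E
python3 - <<'E'
from h import *
go(.48,.15,.33,31)
E
```

```text
t 1.6 tcp [ 0.4271 -0.323   0.3055] F [ 0.9 -0.4 -0.2] w 0.0864
 row [ 164.6 -446.5  -24.9] [  0.   -0.  -17.2]
```

>>> jog_arm(
  moves=[165,-446,-25,0,0,-17,1,165,-446,-25,0,0,-17,1,165,-446,-25,0,0,-17,1,165,-446,-25,0,0,-17,1,165,-446,-25,0,0,-17,1,165,-446,-25,0,0,-17,1,165,-446,-25,0,0,-17,1,165,-446,-25,0,0,-17,1],
)

```text
clock: 2.4
position: [0.4706, 0.0743, 0.3263]
tool_rot: [[0.859, 0.513, 0.001], [0.513, -0.859, -0.001], [0.001, 0.001, -1.0]]
ft_force: [1.5, -0.5, -0.6]
gripper_width: 0.0867
gripper_force: 0.0
```

```bash
cat >> h.py <<'E'
def look(name,Z,cam="wrist"):
    im,D,i=save(cam,name); print(cam,np.round(i["position"],3))
    for n,z in Z.items():
        for r in arm.landmark_of(cam,n)[:2]:
            q=at_depth(cam,r["xy"],D,i)
            print(n,round(r["score"],2),np.round(r["xy"],1),np.round(at_z(cam,r["xy"],z,i),4),None if q is None else np.round(q,4))
E
python3 - <<'E'
from h import *
go(.51,.25,.20,31)
look("w1",dict(valve_grip=.073,valve_axis=.073,pin_mid=.105,reset_hole=.06))
E
```

```text
t 2.4 tcp [0.4706 0.0743 0.3263] F [ 1.5 -0.5 -0.6] w 0.0867
 row [ 123.8 -130.9  126.2] [ 0.1 -0.  -0.2]
wrist [0.526 0.107 0.469]
valve_grip 0.57 [368.  100.6] [0.5954 0.0703 0.073 ] [0.602  0.0667 0.035 ]
valve_axis 0.63 [222.3  30.6] [0.5714 0.2703 0.073 ] [0.5706 0.2674 0.0801]
pin_mid 0.71 [355.6 210.4] [0.4669 0.012  0.105 ] [0.4612 0.0029 0.0701]
pin_mid 0.58 [367.3 226.2] [ 0.4564 -0.0132  0.105 ] [ 0.4579 -0.0107  0.1128]
reset_hole 0.94 [369.8 104.3] [0.5949 0.0643 0.06  ] [0.5992 0.0617 0.0347]
```

View pics/w1.png

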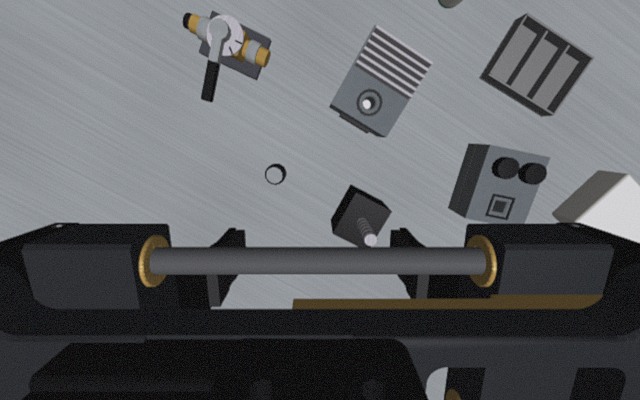

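The wrist image shows the valve axis at about (218,33), the lever end at (208,100), the pipe ends at (190,19) and (262,57), and the round hole at (369,103). I'll convert these to world positions and descend near the grip.

```bash
python3 - <<'E'
from h import *
i=arm.camera_info("wrist")
P=lambda u,z:at_z("wrist",u,z,i)
for n,u,z in (("axis",(218,30),.08),("tip",(208,100),.08),("p1",(190,19),.03),("p2",(262,57),.03),("hole",(369,103),.06),("pintop",(370,240),.14)): print(n,P(u,z).round(4))
a=P((218,30),.08);t=P((208,100),.08);d=(t-a)[:2];print("lever",np.linalg.norm(d),np.degrees(np.arctan2(d[1],d[0])))
d=(P((262,57),.03)-P((190,19),.03))[:2];print("pipe",np.linalg.norm(d),np.degrees(np.arctan2(d[1],d[0])))
g=a+(t-a)/np.linalg.norm(t-a)*.06;print(g)
go(g[0]-.03,g[1]-.03,.2,31)
E
```

```text
axis [0.5683 0.2695 0.08  ]
tip [0.4893 0.2451 0.08  ]
p1 [0.5662 0.3292 0.03  ]
p2 [0.5748 0.2229 0.03  ]
hole [0.5956 0.0639 0.06  ]
pintop [ 0.4501 -0.0165  0.14  ]
lever 0.08264931621047497 -162.85044692344903
pipe 0.1065645395516549 -85.39112292029817
[0.51097073 0.25175837 0.08      ]
t 2.65 tcp [0.4708 0.0718 0.3257] F [-0.1 -0.8 -0.1] w 0.0868
 row [  85.7 -123.6  125.6] [ 0.   0.  -0.2]
```

>>> jog_arm(
  moves=[117,-138,110,0,0,14,1,117,-138,110,0,0,14,1,117,-138,110,0,0,14,1,117,-138,110,0,0,14,1,117,-138,110,0,0,14,1,117,-138,110,0,0,14,1,117,-138,110,0,0,14,1,117,-138,110,0,0,14,1],
)

```text
clock: 3.45
position: [0.5015, 0.2488, 0.2163]
tool_rot: [[0.958, 0.287, 0.001], [0.287, -0.958, -0.001], [0.001, 0.001, -1.0]]
ft_force: [-0.1, -0.1, -0.4]
gripper_width: 0.0871
gripper_force: 0.0
```

```bash
python3 - <<'E'
from h import *
look("w2",dict(valve_grip=.073,valve_axis=.073))
go(.511,.252,.073,17)
E
```

```text
wrist [0.564 0.267 0.359]
valve_grip 0.69 [310. 186.] [0.5113 0.2583 0.073 ] [0.5126 0.2585 0.0805]
valve_axis 0.72 [313.7 125. ] [0.5696 0.2717 0.073 ] [0.5694 0.2716 0.0795]
t 3.6 tcp [0.5013 0.2494 0.2165] F [ 0.6 -0.1  0.2] w 0.0874
 row [  9.9   0.2 143.5] [ 0.1 -0.1 -0.3]
```

View pics/w2.png

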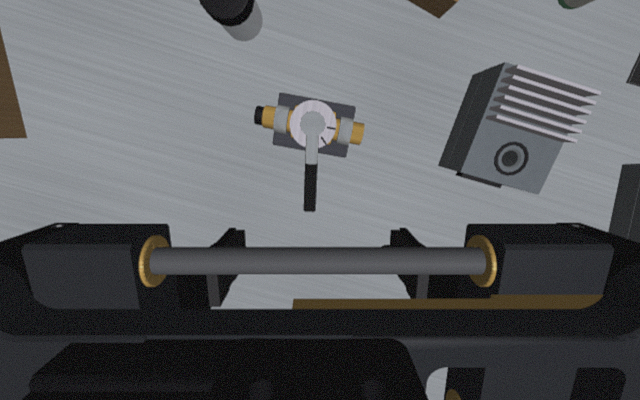

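The close view shows the axis at (312,123), the lever end at (310,210), and the half and open ticks at (325,140) and (335,127). The lever seems about 8° open already. I'll measure both angles from the pixels.

```bash
cat >> h.py <<'E'
def valve(name,i,box,dark=60):
    "lever inward and pipe directions by colour; box = l,t,r,b of the valve"
    im=cv2.imread(f"pics/{name}.png").astype(int); l,t,r,b=box
    hsv=cv2.cvtColor(im.astype(np.uint8),cv2.COLOR_BGR2HSV)
    m={"rubber":(im.max(2)<dark,.08),"brass":((hsv[...,1]>110)&(hsv[...,0]>8)&(hsv[...,0]<30)&(im.max(2)>80),.03)}
    out={}
    for k,(q,z) in m.items():
        n,L,S,_=cv2.connectedComponentsWithStats(q[t:b,l:r].astype(np.uint8))
        keep=np.isin(L,[j for j in range(1,n) if S[j,4]>25]) if k=="brass" else L==1+S[1:,4].argmax()
        v,u=np.nonzero(keep); W=np.array([at_z("wrist",(a+l,c+t),z,i)[:2] for a,c in zip(u,v)])
        d=cv2.fitLine(W.astype(np.float32),cv2.DIST_L2,0,.001,.001).ravel()
        e=(W-W.mean(0))@d[:2]
        print(k,len(W),W.mean(0).round(4),"angle",np.degrees(np.arctan2(d[1],d[0])).round(1),"len",np.ptp(e).round(4))
E
python3 - <<'E'
from h import *
i=arm.camera_info("wrist"); valve("w2",i,(262,90,372,215))
im=cv2.imread("pics/w2.png");cv2.imwrite("pics/w2c.png",cv2.resize(im[80:220,240:380],None,fx=4,fy=4,interpolation=2))
E
```

```text
rubber 517 [0.511  0.2591] angle 14.3 len 0.0464
brass 560 [0.57   0.2754] angle -83.5 len 0.1135
```

View pics/w2c.png

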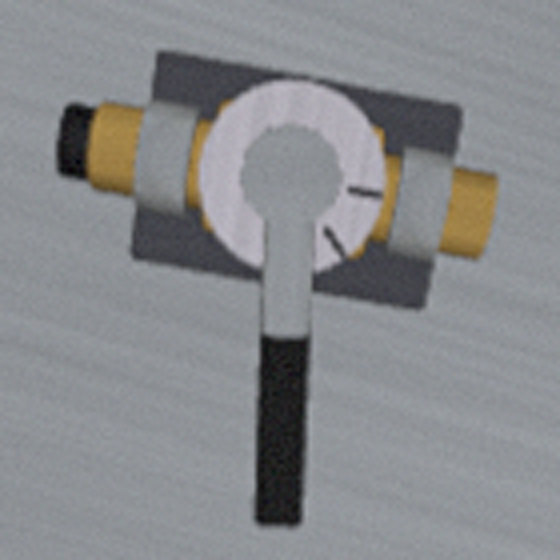

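>>> jog_arm(
  moves=[12,-6.5,40,0,0,2.4,1,12,-6.5,80,0,0,2.4,1,12,-6.5,115,0,0,2.4,0.2,12,-6.5,138,0,0,2.4,-0.2,12,-6.5,138,0,0,2.4,-0.5,12,-6.5,138,0,0,2.4,-1,12,-6.5,138,0,0,2.4,-1,12,-6.5,138,0,0,2.4,-1],
)

```text
clock: 4.4
position: [0.5111, 0.2608, 0.0794]
tool_rot: [[0.968, 0.249, 0.003], [0.249, -0.968, 0.001], [0.003, -0.0, -1.0]]
ft_force: [-0.0, 0.3, -0.4]
gripper_width: 0.0469
gripper_force: 0.0
```

```bash
python3 - <<'E'
from h import *
A=np.array([.5692,.2730])
s=arm.read_state();R=np.array(s["tool_rot"]);p=np.array(s["position"]);y0=np.degrees(np.arctan2(R[1,0],R[0,0]))
print(s["clock"],p,y0,s["gripper_width"],s["gripper_force"],s["ft_force"],np.linalg.norm(p[:2]-A))
for k in range(1,9):
    a=np.radians(37*k/8); c,q=np.cos(a),np.sin(a)
    d=np.r_[A+np.array([[c,-q],[q,c]])@(p[:2]-A)-p[:2],0]
    print(np.round(R.T@d*1000,1),-37*k/8)
E
```

```text
4.4 [0.51105788 0.26075853 0.07941527] 14.433698567071193 0.04685554580242461 0.0 [-0.04844826  0.25106807 -0.4039795 ] 0.05941682939105989
[-0.   4.8 -0. ] -4.625
[0.3 9.6 0. ] -9.25
[ 1.1 14.3  0. ] -13.875
[ 2.2 19.   0. ] -18.5
[ 3.7 23.5  0. ] -23.125
[ 5.6 27.9  0. ] -27.75
[ 7.8 32.2  0. ] -32.375
[10.4 36.3  0. ] -37.0
```

>>> jog_arm(
  moves=[0,1.5,3,0,0,0,-1,0,1.5,3,0,0,0,-1,0,1.5,3,0,0,0,-1,0,1.5,3,0,0,0,-1,0,1.5,3,0,0,0,-1,0,1.5,3,0,0,0,-1,0,1.5,3,0,0,0,-1,0,1.5,3,0,0,0,-1],
)

```text
clock: 5.2
position: [0.5105, 0.259, 0.0748]
tool_rot: [[0.968, 0.25, 0.0], [0.25, -0.968, -0.0], [0.0, 0.0, -1.0]]
ft_force: [0.5, 0.1, 0.1]
gripper_width: 0.0119
gripper_force: 30.0
```

>>> jog_arm(
  moves=[0,4.8,0,0,0,-4.6,-1,0.3,9.6,0,0,0,-9.2,-1,1.1,14.3,0,0,0,-13.9,-1,2.2,19,0,0,0,-18.5,-1,3.7,23.5,0,0,0,-23.1,-1,5.6,27.9,0,0,0,-27.8,-1,7.8,32.2,0,0,0,-32.4,-1,10.4,36.3,0,0,0,-37,-1],
)

```text
clock: 6.0
position: [0.5312, 0.2263, 0.0749]
tool_rot: [[0.622, 0.783, 0.003], [0.783, -0.622, 0.001], [0.003, 0.001, -1.0]]
ft_force: [6.8, 2.8, -6.1]
gripper_width: 0.0117
gripper_force: 30.0
```

>>> jog_arm(
  moves=[0,0,0,0,0,0,-1,0,0,0,0,0,0,-0.5,0,0,0,0,0,0,-0.3,0,0,0,0,0,0,-0.3,0,0,-30,0,0,0,-0.2,0,0,-70,0,0,0,0,0,0,-110,0,0,0,0.5,0,0,-145,0,0,0,1],
)

```text
clock: 6.8
position: [0.5293, 0.2268, 0.2218]
tool_rot: [[0.623, 0.783, 0.001], [0.783, -0.623, 0.0], [0.0, 0.0, -1.0]]
ft_force: [0.7, 0.7, -1.7]
gripper_width: 0.0508
gripper_force: 0.0
```

```bash
python3 - <<'E'
from h import *
look("w3",dict(valve_grip=.073,valve_axis=.073))
i=arm.camera_info("wrist"); valve("w3",i,(250,60,400,222))
im=cv2.imread("pics/w3.png");cv2.imwrite("pics/w3c.png",cv2.resize(im[60:222,230:400],None,fx=4,fy=3.7/3.7*4-.4,interpolation=2)[:600])
go(.511,.252,.25,17)
E
```

```text
wrist [0.569 0.277 0.365]
valve_grip 0.87 [317.9 189. ] [0.5347 0.2322 0.073 ] [0.5355 0.2333 0.08  ]
rubber 483 [0.533  0.2266] angle 49.8 len 0.0473
brass 525 [0.5714 0.2795] angle -83.4 len 0.1129
t 6.95 tcp [0.5303 0.2273 0.222 ] F [-0.3  0.   0.4] w 0.0637
 row [  7.4 -30.4 -28.1] [ 0.1 -0.2 34.5]
```

View pics/w3c.png

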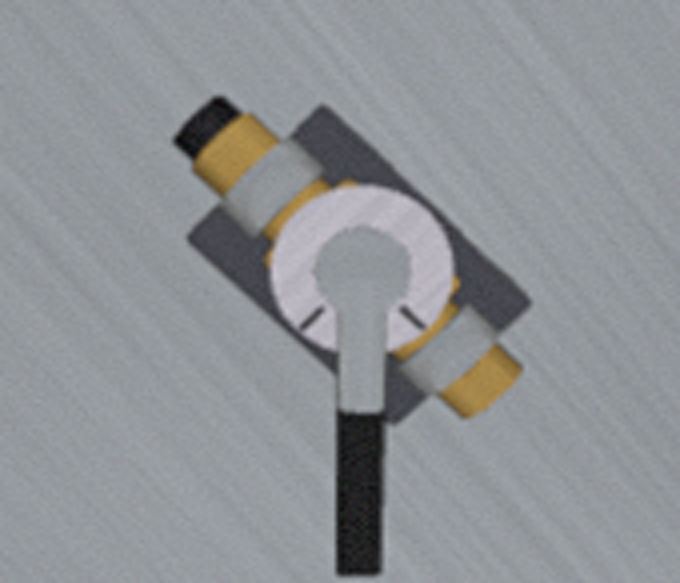

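The crop shows the lever lying symmetrically between the visible closed and open ticks and covering the half tick. The measured opening is about 43–44°, which is within measurement error of half open. Next is the pin.

>>> jog_arm(
  moves=[-298,100,-30,0,0,-9,1,-298,100,-30,0,0,-9,1,-298,100,-30,0,0,-9,1,-298,100,-30,0,0,-9,1,-298,100,-30,0,0,-9,1,-298,100,-30,0,0,-9,1,-298,100,-30,0,0,-9,1,-298,100,-30,0,0,-9,1],
)

```text
clock: 7.75
position: [0.4205, -0.0723, 0.249]
tool_rot: [[0.499, 0.867, -0.001], [0.867, -0.499, -0.001], [-0.002, -0.001, -1.0]]
ft_force: [1.0, 0.7, 0.4]
gripper_width: 0.0871
gripper_force: 0.0
```

```bash
python3 - <<'E'
from h import *
look("w4",dict(pin_mid=.105,reset_hole=.06))
i=arm.camera_info("wrist")
for r in arm.trace("wrist","pin")[:1]:
    l,t,w,h=r["box"]; print(r["score"],r["box"],[at_z("wrist",u,.14,i).round(4) for u in ((l,t),(l+w,t+h))])
for r in arm.trace("wrist","stand")[:1]:
    l,t,w,h=r["box"]; print(r["score"],r["box"],[at_z("wrist",u,.07,i).round(4) for u in ((l,t),(l+w,t+h))])
go(.456,-.013,.11,60)
E
```

```text
wrist [ 0.453 -0.016  0.392]
pin_mid 0.56 [314.1 130.9] [ 0.4504 -0.0138  0.105 ] [ 0.4507 -0.0141  0.14  ]
0.65 [302.5, 123.1, 21.8, 15.9] [array([0.4465, 0.0013, 0.14  ]), array([ 0.4562, -0.0193,  0.14  ])]
0.94 [269.8, 91.1, 88.8, 80.9] [array([0.4308, 0.0499, 0.07  ]), array([ 0.4729, -0.0723,  0.07  ])]
t 8.0 tcp [ 0.4223 -0.0675  0.2493] F [ 0.6  0.5 -0.2] w 0.0868
 row [ 64.    2.7 139.3] [-0.  -0.   0.6]
```

View pics/w4.png

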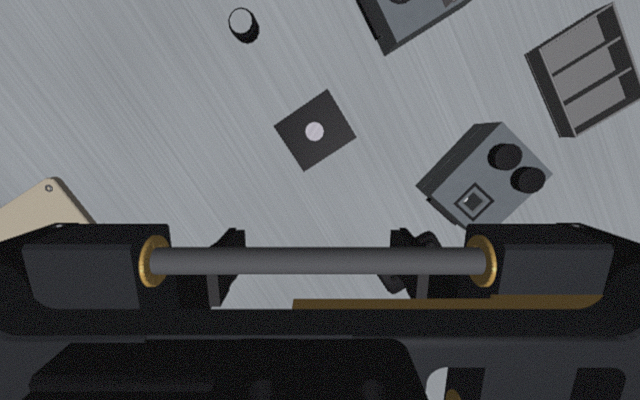

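The pin's top is at (314,131), centred on its stand, which puts it at about (0.451, -0.0145). I'm descending to grasp it.

>>> jog_arm(
  moves=[60,-1.6,0,0,0,0,1,60,-1.6,10,0,0,0,1,60,-1.6,50,0,0,0,0.5,60,-1.6,90,0,0,0,0,60,-1.6,120,0,0,0,-0.3,60,-1.6,137,0,0,0,-0.3,60,-1.6,137,0,0,0,-0.3,60,-1.6,137,0,0,0,-0.3],
)

```text
clock: 8.8
position: [0.4507, -0.0149, 0.1132]
tool_rot: [[0.492, 0.871, 0.0], [0.871, -0.492, 0.001], [0.001, -0.0, -1.0]]
ft_force: [-0.1, 0.1, 0.6]
gripper_width: 0.047
gripper_force: 0.0
```

>>> jog_arm(
  moves=[0,0,0,0,0,0,-0.6,0,0,0,0,0,0,-0.6,0,0,0,0,0,0,-1,0,0,0,0,0,0,-1,0,0,0,0,0,0,-1,0,0,0,0,0,0,-1,0,0,0,0,0,0,-1,0,0,0,0,0,0,-1],
)

```text
clock: 9.6
position: [0.4506, -0.0161, 0.1131]
tool_rot: [[0.493, 0.87, 0.0], [0.87, -0.493, -0.0], [-0.0, 0.001, -1.0]]
ft_force: [-0.9, -0.7, 6.2]
gripper_width: 0.0156
gripper_force: 30.0
```

```bash
python3 - <<'E'
from h import *
go(.451,-.0145,.2,60); s=arm.read_state(); print(s["wrist_torque"],s["gripper_force"])
E
```

```text
t 9.6 tcp [ 0.4506 -0.0161  0.1131] F [-0.9 -0.7  6.2] w 0.0156
 row [  1.5  -0.4 -86.9] [0.  0.  0.4]
[-0.16705064  0.22971049  0.00546336] 30.000141318887472
```

>>> jog_arm(
  moves=[0,0,-10,0,0,0,-1,0,0,-25,0,0,0,-1,0,0,-40,0,0,0,-1,0,0,-60,0,0,0,-1,0,0,-80,0,0,0,-1,0,0,-95,0,0,0,-1,0,0,-110,0,0,0,-1,0,0,-110,0,0,0,-1],
)

```text
clock: 10.4
position: [0.4515, -0.0158, 0.2254]
tool_rot: [[0.493, 0.87, 0.004], [0.87, -0.493, -0.002], [0.0, 0.004, -1.0]]
ft_force: [0.1, 0.1, -1.5]
gripper_width: 0.0155
gripper_force: 30.0
```

```bash
python3 - <<'E'
from h import *
Z=dict(pin_tip=.12,pin_mid=.215,reset_hole=.06)
for c in ("scene","side"): look(c+"1",Z,c)
# hole seen: TCP so that camera is over it
go(.56,.005,.223,60)
E
```

```text
scene [ 1.319 -0.362  1.058]
pin_tip 0.49 [286.2 159.4] [ 0.4416 -0.0105  0.12  ] [0.3299 0.0341 0.0006]
pin_mid 0.5 [363.7 268.8] [ 0.8983 -0.0355  0.215 ] [0.8047 0.037  0.0275]
pin_mid 0.45 [285.6 135.8] [ 0.4494 -0.0108  0.215 ] [ 0.5412 -0.0478  0.3039]
reset_hole 0.84 [338.4 197. ] [0.5864 0.0807 0.06  ] [0.5864 0.0807 0.0599]
side [0.354 0.688 0.519]
pin_tip 0.56 [393.5 198.3] [0.4435 0.0039 0.12  ] [ 0.4706 -0.2028 -0.0006]
pin_mid 0.58 [394.1 153.4] [ 0.4559 -0.012   0.215 ] [ 0.4551 -0.0067  0.2173]
t 10.8 tcp [ 0.4501 -0.0159  0.2223] F [0.2 0.5 0.3] w 0.0155
 row [72.3 85.3 -0.7] [-0.   0.   0.5]
```

>>> jog_arm(
  moves=[72,85,0,0,0,0,-1,72,85,0,0,0,0,-1,72,85,0,0,0,0,-1,72,85,0,0,0,0,-1,72,85,0,0,0,0,-1,72,85,0,0,0,0,-1,72,85,0,0,0,0,-1,72,85,0,0,0,0,-1],
)

```text
clock: 11.6
position: [0.5594, 0.0043, 0.2232]
tool_rot: [[0.494, 0.87, 0.001], [0.87, -0.494, -0.001], [-0.001, 0.001, -1.0]]
ft_force: [0.3, 0.3, -0.8]
gripper_width: 0.0147
gripper_force: 30.0
```

```bash
python3 - <<'E'
from h import *
look("w5",dict(reset_hole=.06,pin_tip=.12,pin_mid=.215))
look("w6",dict(reset_hole=.06,reset_top=.035))
for c in ("scene","side"): look(c+"2",dict(pin_tip=.12,pin_mid=.215,reset_hole=.06),c)
go(.596,.066,.223,60)
E
```

```text
wrist [0.591 0.061 0.366]
reset_hole 0.9 [317.9 124.5] [0.5957 0.0667 0.06  ] [0.5961 0.0671 0.0352]
reset_hole 0.32 [317.7 123.7] [0.5959 0.0675 0.06  ] [0.5963 0.068  0.035 ]
pin_tip 0.61 [317.3 205.7] [0.5601 0.0053 0.12  ] [0.5622 0.0092 0.1373]
pin_mid 0.86 [316.4 245.1] [0.5602 0.007  0.215 ] [0.5637 0.013  0.2319]
wrist [0.591 0.061 0.366]
reset_hole 0.86 [319.  124.7] [0.5968 0.0664 0.06  ] [0.5972 0.0668 0.0349]
reset_hole 0.31 [491.1 366.2] [ 0.642  -0.3033  0.06  ] [0.5996 0.0018 0.3164]
reset_top 0.53 [318.6 125.3] [0.5965 0.0665 0.035 ] [0.5965 0.0664 0.0351]
scene [ 1.319 -0.362  1.058]
pin_tip 0.45 [309.4 187.1] [0.5648 0.0014 0.12  ] [ 0.4661  0.0489 -0.0027]
pin_mid 0.51 [310.5 162.4] [0.5678 0.0042 0.215 ] [ 0.6464 -0.0341  0.3032]
reset_hole 0.73 [337.9 195.9] [0.5822 0.0813 0.06  ] [0.5802 0.0826 0.0572]
reset_hole 0.55 [312.7 185.2] [0.5143 0.0363 0.06  ] [ 0.4651  0.0606 -0.001 ]
side [0.354 0.688 0.519]
pin_tip 0.75 [342.1 189.2] [0.5575 0.0063 0.12  ] [ 0.596  -0.1223  0.0447]
pin_tip 0.21 [345.6 159.6] [ 0.5969 -0.1453  0.12  ] [ 0.6426 -0.3016  0.0452]
pin_mid 0.68 [339.3 151.7] [0.5625 0.0211 0.215 ] [0.5648 0.0138 0.2117]
reset_hole 0.92 [312.4 222.6] [0.6031 0.0703 0.06  ] [0.6051 0.0652 0.0562]
t 12.35 tcp [0.5598 0.0048 0.2228] F [-0.9  0.2  0.6] w 0.0156
 row [71.1  1.3 -0.2] [0.  0.  0.5]
```

View pics/w6.png

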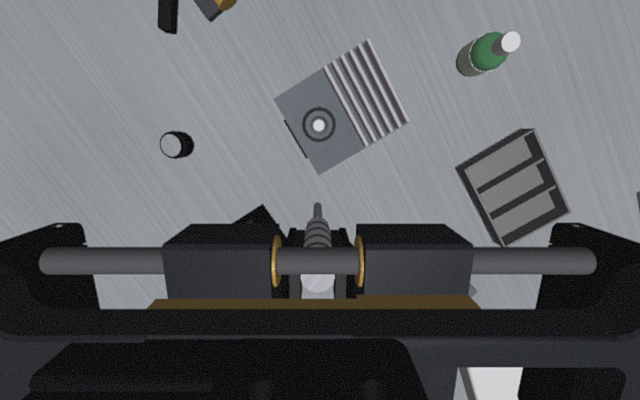

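The picture shows the hole at (319,125) with the white button visible in it. The held pin is upright, its tip at (317,205) directly below the TCP. I'm moving over the hole and then partway down.

>>> jog_arm(
  moves=[40,1,0,0,0,0,-1,71.5,1.5,0,0,0,0,-1,71.5,1.5,0,0,0,0,-1,71.5,1.5,0,0,0,0,-1,71.5,1.5,20,0,0,0,-1,71.5,1.5,38,0,0,0,-1,71.5,1.5,38,0,0,0,-1,71.5,1.5,38,0,0,0,-1],
)

```text
clock: 13.15
position: [0.5963, 0.0653, 0.1852]
tool_rot: [[0.494, 0.869, -0.0], [0.869, -0.494, -0.0], [-0.0, 0.0, -1.0]]
ft_force: [0.1, 0.8, 0.2]
gripper_width: 0.0151
gripper_force: 30.0
```

```bash
python3 - <<'E'
from h import *
look("w7",dict(pin_tip=.082))
for c in ("side","scene"): look(c+"3",dict(pin_tip=.082,reset_hole=.06),c)
go(.5963,.0661,.13,60)
a=cv2.imread("pics/side3.png")[130:260,250:400];b=cv2.imread("pics/scene3.png")[130:260,270:400]
cv2.imwrite("pics/c3.png",np.hstack([cv2.resize(a,(400,347)),cv2.resize(b,(347,347))]))
E
```

```text
wrist [0.628 0.122 0.328]
pin_tip 0.86 [316.  201.3] [0.5979 0.0705 0.082 ] [0.5918 0.0601 0.0323]
pin_tip 0.2 [477.9 123.7] [0.7472 0.0616 0.082 ] [0.7696 0.0504 0.0357]
side [0.354 0.688 0.519]
pin_tip 0.66 [316.4 214.9] [0.5939 0.0695 0.082 ] [0.6054 0.04   0.0611]
reset_hole 0.66 [315.2 219.9] [0.6012 0.0582 0.06  ] [0.6012 0.0581 0.0599]
scene [ 1.319 -0.362  1.058]
pin_tip 0.68 [248.3 228. ] [ 0.5901 -0.1881  0.082 ] [ 0.5707 -0.1835  0.0561]
pin_tip 0.56 [334.1 195. ] [0.5909 0.0638 0.082 ] [0.5741 0.0736 0.0595]
reset_hole 0.86 [338.5 199.8] [0.5956 0.076  0.06  ] [0.5942 0.0768 0.058 ]
reset_hole 0.63 [363.7 267.2] [0.8169 0.0268 0.06  ] [0.8045 0.0363 0.0354]
t 13.55 tcp [0.5965 0.0663 0.1851] F [-0.1 -0.6 -1.3] w 0.0153
 row [-0.2 -0.1 55.1] [ 0.  -0.   0.5]
```

View pics/c3.png

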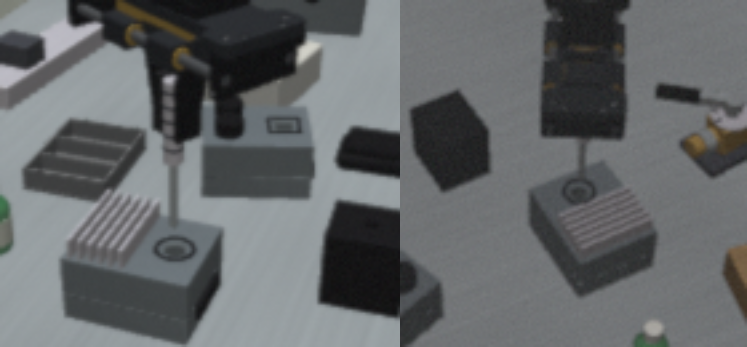

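The pin looks to be right over the hole in both crops: the tip is at (173,225) above the hole at (174,248) in the side crop. I'll run the tip detection a few more times.

```bash
python3 - <<'E'
from h import *
for k in range(3): look("w8%d"%k,dict(pin_tip=.082))
a=cv2.imread("pics/w82.png")[185:245,280:350]
cv2.imwrite("pics/c8.png",cv2.resize(a,None,fx=8,fy=8,interpolation=2))
E
```

```text
wrist [0.628 0.123 0.328]
pin_tip 0.91 [318.8 203. ] [0.5995 0.069  0.082 ] [0.6003 0.0704 0.0887]
wrist [0.628 0.123 0.328]
pin_tip 0.92 [316.2 206.7] [0.5958 0.0672 0.082 ] [0.5982 0.0714 0.1007]
wrist [0.628 0.123 0.328]
pin_tip 0.98 [318.3 203.7] [0.5987 0.0687 0.082 ] [0.5998 0.0708 0.0916]
```

View pics/c8.png

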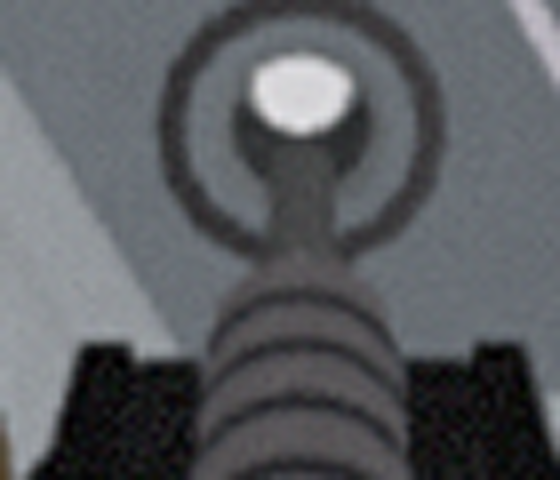

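```bash
python3 - <<'E'
from h import *
i=arm.camera_info("wrist")
print(at_z("wrist",(317.7,203.8),.082,i),at_z("wrist",(317.75,201),.06,i),at_z("wrist",(317.7,196.5),.035,i))
go(.5965,.0666,.13,60)
E
```

```text
[0.59816169 0.06891389 0.082     ] [0.59689292 0.06649625 0.06      ] [0.59632298 0.06549743 0.035     ]
t 13.85 tcp [0.5964 0.0663 0.1848] F [-0.2  0.1 -0.6] w 0.0157
 row [ 0.4 -0.1 54.8] [0.  0.  0.5]
```

The last crop shows the tip in front of the hole, on its centreline, and about 2 mm long along tool x. I'll correct by 1.5 mm and insert.

>>> jog_arm(
  moves=[-1.5,0,8,0,0,0,-1,-1.5,0,16,0,0,0,-1,-1.5,0,22,0,0,0,-1,-1.5,0,28,0,0,0,-1,-1.5,0,34,0,0,0,-1,-1.5,0,40,0,0,0,-1,-1.5,0,40,0,0,0,-1,-1.5,0,40,0,0,0,-1],
)

```text
clock: 14.65
position: [0.5956, 0.065, 0.1448]
tool_rot: [[0.493, 0.87, -0.0], [0.87, -0.493, 0.0], [-0.0, -0.0, -1.0]]
ft_force: [0.2, 0.3, -0.4]
gripper_width: 0.0151
gripper_force: 30.0
```

>>> jog_arm(
  moves=[0,0,3,0,0,0,-1,0,0,6,0,0,0,-1,0,0,8,0,0,0,-1,0,0,10,0,0,0,-1,0,0,11,0,0,0,-1,0,0,12,0,0,0,-1,0,0,12,0,0,0,-1,0,0,12,0,0,0,-1],
)

```text
clock: 15.45
position: [0.5958, 0.065, 0.133]
tool_rot: [[0.493, 0.87, 0.0], [0.87, -0.493, -0.0], [0.0, 0.0, -1.0]]
ft_force: [-0.1, 0.3, 3.5]
gripper_width: 0.0156
gripper_force: 30.0
```

>>> jog_arm(
  moves=[0,0,1,0,0,0,-1,0,0,2,0,0,0,-1,0,0,3,0,0,0,-1,0,0,4,0,0,0,-1,0,0,5,0,0,0,-1,0,0,6,0,0,0,-1,0,0,6,0,0,0,-1,0,0,6,0,0,0,-1],
)

```text
clock: 16.25
position: [0.5967, 0.0659, 0.1294]
tool_rot: [[0.493, 0.87, 0.003], [0.87, -0.493, 0.0], [0.002, 0.003, -1.0]]
ft_force: [-4.5, -0.8, 24.4]
gripper_width: 0.0151
gripper_force: 30.0
```

>>> jog_arm(
  moves=[0,0,0.5,0,0,0,-1,0,0,0.5,0,0,0,-1,0,0,0.5,0,0,0,-1,0,0,0.5,0,0,0,-1,0,0,0.5,0,0,0,-1,0,0,0.5,0,0,0,-1,0,0,0.5,0,0,0,-1,0,0,0.5,0,0,0,-1],
)

```text
clock: 17.05
position: [0.5969, 0.066, 0.1294]
tool_rot: [[0.493, 0.87, 0.004], [0.87, -0.493, 0.0], [0.002, 0.003, -1.0]]
ft_force: [-5.3, -0.3, 27.9]
gripper_width: 0.015
gripper_force: 30.0
```

```bash
python3 - <<'E'
from h import *
go(.5965,.0666,.13,60); s=arm.read_state(); print(s["wrist_torque"])
look("w9",dict(reset_top=.027,reset_hole=.06)); look("side9",dict(pin_mid=.12),"side"); look("scene9",dict(valve_grip=.073,valve_axis=.073),"scene")
go(.5965,.0666,.13,60)
E
```

```text
t 17.05 tcp [0.5969 0.066  0.1294] F [-5.3 -0.3 27.9] w 0.015
 row [ 0.3 -0.6 -0.6] [ 0.2 -0.1  0.5]
[-0.22986959  1.64048325 -0.00235889]
wrist [0.628 0.122 0.273]
reset_top 0.62 [107.6  60.7] [0.5127 0.2507 0.027 ] [0.5368 0.2239 0.0783]
reset_hole 0.86 [314.4 218.8] [0.5949 0.0668 0.06  ] [0.5998 0.0751 0.0917]
side [0.354 0.688 0.519]
pin_mid 0.7 [312.1 200.2] [0.6018 0.0743 0.12  ] [0.6008 0.0769 0.1217]
scene [ 1.319 -0.362  1.058]
valve_grip 0.51 [373.6 166.7] [0.54   0.2227 0.073 ] [0.5382 0.2241 0.0706]
valve_axis 0.88 [392.9 167.4] [0.5679 0.2717 0.073 ] [0.5724 0.2679 0.0789]
t 17.45 tcp [0.5969 0.066  0.1293] F [-5.1 -1.3 28.1] w 0.0151
 row [ 0.4 -0.7 -0.7] [ 0.2 -0.1  0.5]
```

The stop is hard: the tip is at about z 0.0263, against 0.027 for fully down, and it doesn't move under 28 N. I'll hold it there.

>>> jog_arm(
  moves=[0,0,0,0,0,0,-1,0,0,0,0,0,0,-1,0,0,0,0,0,0,-1,0,0,0,0,0,0,-1,0,0,0,0,0,0,-1,0,0,0,0,0,0,-1,0,0,0,0,0,0,-1,0,0,0,0,0,0,-1],
)

```text
clock: 18.25
position: [0.5969, 0.0659, 0.1293]
tool_rot: [[0.493, 0.87, 0.004], [0.87, -0.493, 0.0], [0.002, 0.003, -1.0]]
ft_force: [-5.4, -0.7, 27.8]
gripper_width: 0.015
gripper_force: 30.0
```

>>> jog_arm(
  moves=[0,0,0,0,0,0,-1,0,0,0,0,0,0,-1,0,0,0,0,0,0,-1,0,0,0,0,0,0,-1,0,0,0,0,0,0,-1,0,0,0,0,0,0,-1,0,0,0,0,0,0,-1,0,0,0,0,0,0,-1],
)

```text
clock: 19.05
position: [0.5969, 0.066, 0.1293]
tool_rot: [[0.493, 0.87, 0.004], [0.87, -0.493, 0.0], [0.002, 0.003, -1.0]]
ft_force: [-5.5, -0.9, 27.6]
gripper_width: 0.0155
gripper_force: 30.0
```

>>> jog_arm(
  moves=[0,0,0,0,0,0,-1,0,0,0,0,0,0,-1,0,0,0,0,0,0,-1,0,0,0,0,0,0,-1,0,0,0,0,0,0,-1,0,0,0,0,0,0,-1,0,0,0,0,0,0,-1,0,0,0,0,0,0,-1],
)

```text
clock: 19.85
position: [0.5969, 0.066, 0.1294]
tool_rot: [[0.493, 0.87, 0.004], [0.87, -0.493, 0.0], [0.002, 0.003, -1.0]]
ft_force: [-5.4, -1.1, 27.2]
gripper_width: 0.0155
gripper_force: 30.0
```

```bash
python3 - <<'E'
from h import *
s=arm.read_state(); print(s["clock"],s["position"],s["ft_force"],s["gripper_width"])
if s["ft_force"][2]>12: print(arm.job_done())
E
```

```text
19.85 [0.59688229 0.06600731 0.12935691] [-5.36199743 -1.07718568 27.17058694] 0.015500955583896857
the job is handed in; nothing more can be done
None
```

I handed the job in at 19.85 s: the valve lever measured about 43–44° (half open), and the pin is still gripped, holding the reset button at its stop with about 27 N for more than 3 s.

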